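Hang the rinsed cups to drain and close the wash tray

TASK

Lift the loose cover off the wash tray and set it down flat on the table. Hang every cup from the tray mouth down on the leaning pegs of the draining rack, one to a peg, pushed down until the peg's tip meets the inside of its bottom, without knocking them hard against the rack; when all of them hang there, put the cover back on the empty tray, fully seated on the ledge round its lip. Leave the bowl, the glaze jar and the cat pot where they are.

Things in the scene. Friction and masses are not known exactly. Their poses are not given: they have to be found in the camera images.
- tray: shallow grey wash tray, fixed; origin: centre of underside; x, y along its sides, z up. Lip 212 mm square outside, 4 mm walls, top 45 mm above the table; inner floor at 5 mm. Outside the lip runs a ledge 16 mm wide, 30 mm above the table: the cover's lower edge rests on it. Stands left or right on the table; the cups start in it, in up to 2 x 2 places 98 mm apart (some may be empty)
- cover: loose white plastic cover, open below, 232 mm square, 74 mm high, 4 mm thick (6 mm clearance per side round the tray's lip), 0.35 kg; origin: centre of its lower edge plane; x, y along its sides, z up. On top a black bar handle 110 mm long along y, 14 mm wide and thick, centre 104 mm above the origin. Starts seated square on the tray; seated, its origin is 30 mm above the tray's origin
- rack: wooden draining rack, fixed, on the other side from the tray, 190 mm wide along y; origin: on the table below the middle of the four peg tips; z up, x to its back (away from the robot), y along its rows. Its 4 dowel pegs lean 30 degrees to its front: root to tip is (-0.5, 0, 0.866) in its frame. Each peg is 18 mm thick, 105 mm long, round-tipped
- peg1_tip (a point): end of the front left peg, in the rack's frame about (-41, 52, 141) mm
- peg2_tip (a point): end of the front right peg, in the rack's frame about (-41, -52, 141) mm
- peg3_tip (a point): end of the back left peg, in the rack's frame about (41, 52, 188) mm
- peg4_tip (a point): end of the back right peg, in the rack's frame about (41, -52, 188) mm
- cup_a: straight handleless white stoneware cup with a thin terracotta band near the mouth, 58 mm outside diameter, 86 mm high, wall 4 mm, bottom 5 mm, about 0.16 kg, standing mouth down at the start; origin: centre of its mouth; z from the mouth to the bottom (up at the start). May be absent
- cup_a_in (a point): centre of the inside of cup a's bottom, 81 mm from its mouth along its z; the peg's tip meets the cup here (within about 20 mm) when it hangs. May be absent
- cup_b: straight handleless white stoneware cup with a thin terracotta band near the mouth, 58 mm outside diameter, 86 mm high, wall 4 mm, bottom 5 mm, about 0.16 kg, standing mouth down at the start; origin: centre of its mouth; z from the mouth to the bottom (up at the start). May be absent
- cup_b_in (a point): centre of the inside of cup b's bottom, 81 mm from its mouth along its z; the peg's tip meets the cup here (within about 20 mm) when it hangs. May be absent
- cup_c: straight handleless white stoneware cup with a thin terracotta band near the mouth, 58 mm outside diameter, 86 mm high, wall 4 mm, bottom 5 mm, about 0.16 kg, standing mouth down at the start; origin: centre of its mouth; z from the mouth to the bottom (up at the start). May be absent
- cup_c_in (a point): centre of the inside of cup c's bottom, 81 mm from its mouth along its z; the peg's tip meets the cup here (within about 20 mm) when it hangs. May be absent
- cup_d: straight handleless white stoneware cup with a thin terracotta band near the mouth, 58 mm outside diameter, 86 mm high, wall 4 mm, bottom 5 mm, about 0.16 kg, standing mouth down at the start; origin: centre of its mouth; z from the mouth to the bottom (up at the start). May be absent
- cup_d_in (a point): centre of the inside of cup d's bottom, 81 mm from its mouth along its z; the peg's tip meets the cup here (within about 20 mm) when it hangs. May be absent
- bowl: bystander: blue bowl 130 mm across, 60 mm high, far side of the table; origin: centre of its underside
- glaze_jar: bystander: closed jar 72 mm across, 100 mm high, far side of the table; origin: centre of its underside
- cat_pot: bystander: orange cat-eared pot 76 mm across, 75 mm high, far side of the table; origin: centre of its underside

How it is judged:
By the outcome, as a careful person would: the job done as asked, in the order asked, and still so for the second after the job is handed in, with the robot touching nothing.
Of cup_a, cup_b, cup_c, cup_d only 3 to 4 are there at a start; the rules pass over those that are not, and their reading is None.
At some moment in a run one of cover may be knocked a few centimetres aside while the robot is not near it.
It also fails if it takes over 200 s, if anything falls off the work surface, if the arm or the gripper's body presses on something with over 40 N, if the wrist force passes 120 N, or if a joint passes its speed limit or range.

ROBOT

A 6-joint arm with a two-finger parallel gripper is mounted at the origin on the work surface. World frame = base frame: x ahead of the robot, y to its left, z up, the work surface at z = 0. Lengths are in mm, angles in rad, forces in N, time in s.
With the tool pointing down it reaches from about 325 to 875 mm from the base axis. Payload 4.4 kg.
Tool frame: the origin (TCP) lies on the centre line of the jaws, within the pads' length; the fingertips stand ahead of it and the grasp point (between the pads) lies 6 mm ahead of it (ctrl.tcp_to_tips is the z of the fingertips in the tool frame, in mm); z points along the fingers, y is the line along which they close (so a half turn about z gives the same grasp; the last joint's range is limited). The gripper opens to 85 mm and grips with 20 to 120 N. Pads are 22 mm wide; open, the fingers measure 114 mm over their backs; the gripper's body (76 mm by 85 mm) begins 54 mm behind the grasp point. The pads swing forward as they close: fully open they stand 13 mm farther back than shut.
Start: joints at [-1.349, 0.207, 1.542, -0, 1.393, -0.15], TCP at [208.881, -535.72, 256.282] pointing down, gripper open.
Joint ranges: [-2.73, 2.73], [-0.86, 2.22], [0.23, 2.46], [-1.11, 4.25], [0.08, 2.63], [-2.82, 2.82]. Speed limits (rad/s): [2.79, 2.79, 3.14, 3.14, 3.14, 3.14].

INTERFACE

Orientations are given as a 3x3 rotation matrix whose columns are the frame's x, y, z axes.
In Python, from plant import ctrl, sensors, optics gives the robot as it stands. Calls block until the motion is done:
- ctrl.move_ptp(position, orientation): joint-space move of the TCP to a pose.
- ctrl.move_l(position, rot=None, vel=150, threshold=None): straight line of the TCP; rot=None keeps the orientation; vel is the mean speed in mm/s. With threshold (N) it stops when the force on the tool has changed by that much, and returns True; else False.
- ctrl.set_joints(angles): joint-space move.
- ctrl.gripper_to(opening, force=None): finger opening in mm; force is the grip in N (None keeps the last); returns when the fingers have stopped.
- ctrl.hold(seconds).
- ctrl.solve_ik(position, orientation): joint angles nearest the present ones, or None.
- sensors.read_state(): the state.
- optics.grab_frame(name): name is "scene" or "side" or "wrist"; returns (picture, depth): 480x640x3 uint8, red, green, blue; 480x640 float32, mm along the optical axis (not along the pixel's ray), 0 where there is no reading.
- optics.camera_params(name): a dict with "mtx" (3x3 intrinsics, pixels), "k1" (the pictures are not rectified: a ray, as slopes to the right and down, at radius r is drawn at 1 + k1 r^2 times it, then the intrinsics apply), "R" (3x3) and "t" (3): a world point X has camera coordinates R X + t; the wrist camera has in their place "T_tool_cam" (4x4, takes a point from camera to tool coordinates, whose origin is the TCP and whose axes are the flange's). Camera axes: x right, y down, z forward; pixel columns grow to the right and rows downward; lengths in mm; the calibration is good to about 2 mm. A picture is of the moment at which its call begins: read the wrist's pose just before it. camera_params takes no time and is no camera call.
A pose or a line that the arm cannot do raises ctrl.MotionError and nothing moves.
- ctrl.finish_job(): hands the job in; it is judged then, once.
The state is a dict: "t": time; "q": joint angles; "qvel": joint speeds; "tau": joint torques, N m; "eef_pos": TCP position; "eef_rot": TCP orientation; "force": force on the tool from outside, world axes, zero at the start; "wrist_torque": the same for the moment, N m; "grip_width": finger opening in mm; "grasp_force": force on a finger pad.
Only numpy, scipy, OpenCV 4.12 (cv2) and the standard library are available. Lean on these libraries where they do the work, as an engineer would, in place of code of your own. Each camera call takes 0.05 s, during which the arm holds its last target. There are 200 camera calls.

## Working session

There is one attempt and no reset: what is moved stays moved. The work goes in short steps, each a Python script; the robot and the scene stay as the last script left them, time stands still between calls to the robot, and variables do not carry over. Pictures are saved under pics/ and viewed, at most 14 in all, crops included, and the job is handed in when it is done.

```bash
ls; mkdir -p pics; cat > h.py <<'E'
import numpy as np, cv2
from plant import ctrl, sensors, optics
def save(n,im): cv2.imwrite('pics/'+n+'.png',im[:,:,::-1])
def cloud(name):
    s=sensors.read_state(); im,d=optics.grab_frame(name); p=optics.camera_params(name)
    K=np.array(p['mtx'],float); k1=p['k1']
    v,u=np.mgrid[0:480,0:640].astype(float)
    pts=np.stack([u,v],-1).reshape(-1,1,2)
    n=cv2.undistortPoints(pts,K,np.array([k1,0,0,0.]))[:,0]
    c=np.c_[n,np.ones(len(n))]*d.reshape(-1,1)
    if name=='wrist':
        T=np.array(p['T_tool_cam']); c=c@T[:3,:3].T+T[:3,3]
        W=c@np.array(s['eef_rot']).T+np.array(s['eef_pos'])
    else: W=(c-np.array(p['t']))@np.array(p['R'])
    W[d.reshape(-1)==0]=np.nan
    return im,W.reshape(480,640,3)
E
python3 - <<'E'
from h import *
for n in('scene','side'):
    im,W=cloud(n); save(n+'0',im); np.save(n+'0.npy',W)
    p=optics.camera_params(n); print(n,-np.array(p['R']).T@p['t'])
print(ctrl.tcp_to_tips, np.array(sensors.read_state()['eef_rot']).round(3), optics.camera_params('wrist'))
E
```

```text
pics
scene [1100.53706936   24.26167309  914.7264095 ]
side [ 244.11050701 1092.1102745   999.88219337]
25.0 [[ 0.932  0.363 -0.   ]
 [ 0.363 -0.932  0.002]
 [ 0.    -0.002 -1.   ]] {'mtx': array([[370.71733399,   0.        , 316.21532254],
       [  0.        , 370.71733399, 239.31142476],
       [  0.        ,   0.        ,   1.        ]]), 'k1': -0.07192719098994205, 'T_tool_cam': array([[-7.93924626e-04, -9.63070253e-01, -2.69249062e-01,
         6.73044474e+01],
       [ 9.99999560e-01, -6.30100268e-04, -6.94871325e-04,
         1.01177792e-01],
       [ 4.99555997e-04, -2.69249495e-01,  9.63070330e-01,
        -1.16493306e+02],
       [ 0.00000000e+00,  0.00000000e+00,  0.00000000e+00,
         1.00000000e+00]])}
```

View pics/scene0.png

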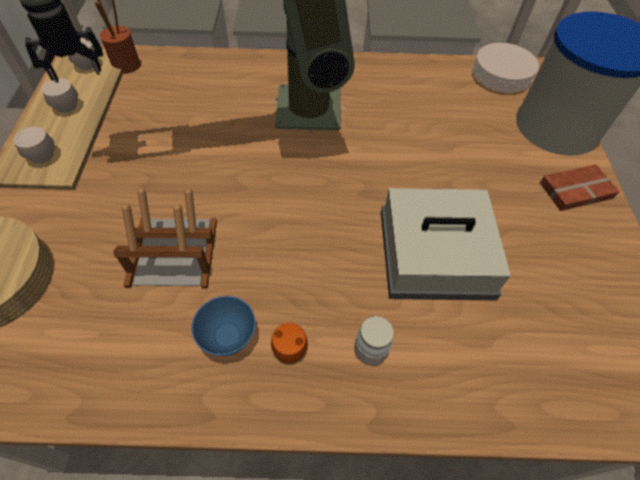

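View pics/side0.png

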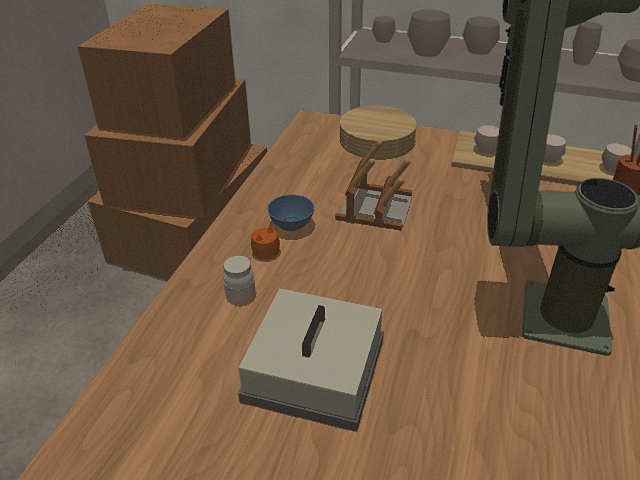

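The scene shows the cover seated at (445,240) with its handle at (448,223), and the rack at (170,240). The bowl (225,327), cat pot (289,342) and jar (375,338) are on the far side. The side view matches, with the cover at (312,350) and the pegs at (365,170) and (395,180).

```bash
python3 - <<'E'
from h import *
for n in('scene','side'):
    W=np.load(n+'0.npy'); x,y,z=np.moveaxis(W,-1,0)
    with np.errstate(all='ignore'):
        m=(abs(z-104)<5)&(y>50)&(x>250)&(x<750)
        r=cv2.minAreaRect(W[m][:,:2].astype(np.float32)); print(n,'top',r,np.median(z[m]),m.sum())
        h=(z>125)&(z<150)&(y>50)&(y<450)&(x>250)&(x<750)
        print(' handle',h.sum(),cv2.minAreaRect(W[h][:,:2].astype(np.float32)),np.percentile(z[h],[5,50,95]))
        t=(z>85)&(z<230)&(y<-60)&(y>-480)&(x>250)&(x<750)
        if n=='scene': t[:, 260:]=False
        if n=='side': t[:,:300]=False; t[:,430:]=False
        k,l,st,c=cv2.connectedComponentsWithStats(t.astype(np.uint8))
        for i in range(1,k):
            if st[i,4]<30: continue
            P=W[l==i]; top=P[P[:,2]>np.nanmax(P[:,2])-12]; bot=P[P[:,2]<np.nanmin(P[:,2])+12]
            print(' comp',c[i].round(),st[i],'top',top.mean(0).round(1),P[:,2].max().round(1),'bot',bot.mean(0).round(1))
        o=(z>30)&(z<130)&(x>550)&(x<900)&(abs(y)<300)
        print(' tall x>550', [ (W[l2][:,:2].mean(0).round()) for l2 in [o]])
E
```

```text
scene top ((572.6373901367188, 277.80206298828125), (350.33447265625, 315.7482604980469), 1.1203020811080933) 102.69265144364633 8655
 handle 420 ((514.8824462890625, 317.8134765625), (16.61899185180664, 110.415771484375), 0.4044671356678009) [127.75896701 138.10233783 141.45152998]
 comp [143. 202.] [137 188  12  31 242] top [ 462.7 -357.5  136. ] 142.2 bot [ 489.9 -355.5   91.1]
 comp [189. 203.] [184 188  11  31 235] top [ 459.3 -254.3  137. ] 143.7 bot [ 487.1 -252.2   91.4]
 comp [156. 240.] [ 113  204   91   54 1791] top [ 543.7 -303.3  184. ] 189.9 bot [ 593.3 -298.8   93.4]
 tall x>550 [array([681.,  62.])]
side top ((572.6700439453125, 277.8787536621094), (350.96856689453125, 314.52520751953125), 0.872187077999115) 103.02849095775993 9617
 handle 373 ((513.4802856445312, 318.4225769042969), (15.676871299743652, 111.74364471435547), 0.9957562685012817) [128.21240645 138.91918721 142.26138161]
 comp [362. 170.] [345 140  38  58 592] top [ 539.3 -301.6  184.5] 191.4 bot [ 584.1 -245.5   93.6]
 comp [402. 168.] [392 159  19  19 136] top [ 457.8 -357.1  137.6] 144.5 bot [ 484.9 -353.2   91.1]
 comp [395. 187.] [386 178  18  19 144] top [ 455.2 -252.7  137.8] 144.3 bot [ 480.5 -251.8   91.4]
 tall x>550 [array([685.,  69.])]
```

```bash
cat >> h.py <<'E'
def rz(a): c,s=np.cos(a),np.sin(a); return np.array([[c,-s,0],[s,c,0],[0,0,1.]])
def ry(a): c,s=np.cos(a),np.sin(a); return np.array([[c,0,s],[0,1,0],[-s,0,c]])
DOWN=np.diag([1.,-1,-1])
def down(phi):   # tool down, closing line at world angle phi; pick half turn with smallest |q6|
    return rz(phi+np.pi/2)@DOWN
def best(pos,R):
    o=[]
    for S in (np.eye(3),np.diag([-1.,-1,1])):
        q=ctrl.solve_ik(pos,R@S)
        if q is not None: o.append((abs(q[5]),R@S))
    return min(o,key=lambda a:a[0])[1]
def st():
    s=sensors.read_state(); print('t %.1f'%s['t'],'pos',np.round(s['eef_pos'],1),'grip %.1f'%s['grip_width'],'gf %.0f'%s['grasp_force'],'F',np.round(s['force'],1)); return s
def rect(P):
    (c,wh,a)=cv2.minAreaRect(P[:,:2].astype(np.float32)); a=(a+45)%90-45
    return np.round(c,1),np.round(wh,1),round(a,2)
def seg(W,x0,x1,y0,y1,z0,z1):
    with np.errstate(all='ignore'):
        return np.all((W>[x0,y0,z0])&(W<[x1,y1,z1]),-1)
E
python3 - <<'E'
from h import *
for n in('scene','side'):
    W=np.load(n+'0.npy')
    print(n,rect(W[seg(W,380,650,180,460,97,109)]))
    for nm,b in dict(bowl=(600,900,-330,-80,30,70),cat=(600,900,-100,60,30,90),jar=(600,900,60,170,60,110)).items():
        P=W[seg(W,*b)]; print(nm,rect(P) if len(P) else None)
for p in ([514,318,300],[514,318,138],[480,0,110]):
    for phi in (0,): 
        R=best(p,down(phi)); print(p,ctrl.solve_ik(p,R))
E
```

```text
scene (array([514.2, 318. ]), array([235., 233.]), 1.12)
bowl (array([ 735.6, -150.3]), array([127.6, 127.7]), 26.49)
cat (array([753.9, -47. ]), array([134.4,  72.8]), -18.06)
jar (array([759.5, 144. ]), array([51.9, 67.5]), -0.08)
side (array([513.5, 316.7]), array([233.9, 236.4]), 1.13)
bowl (array([ 734. , -152.3]), array([131.8, 128.4]), -4.61)
cat (array([748.4, -45. ]), array([137.6,  76.6]), -17.2)
jar (array([754.1, 144.9]), array([50.1, 70.2]), -0.04)
[514, 318, 300] [ 4.10934852e-01  2.39117522e-01  1.41173921e+00 -4.44089210e-16
  1.49073592e+00  4.10934852e-01]
[514, 318, 138] [ 4.10934852e-01  3.85049435e-01  1.57201881e+00 -4.44089210e-16
  1.18452441e+00  4.10934852e-01]
[480, 0, 110] [-1.80562882e-01  1.86681952e-01  1.90125206e+00 -4.44089210e-16
  1.05365865e+00 -1.80562882e-01]
```

```bash
python3 - <<'E'
from h import *
a=np.radians(1.1); p=[514,317.5]
R=best(p+[300],down(a))
ctrl.move_ptp(p+[300],R); ctrl.gripper_to(60)
ctrl.move_l(p+[170],R); 
print(ctrl.move_l(p+[140],R,vel=40,threshold=6)); st()
ctrl.gripper_to(0,force=80); st()
ctrl.move_l(p+[160],R,vel=40); st()
ctrl.move_l(p+[300],R,vel=150); s=st()
if s['grip_width']>10:
    t=[475,0]; R2=best(t+[300],down(0))
    ctrl.move_l(t+[300],R2,vel=150); ctrl.move_l(t+[130],R2)
    print(ctrl.move_l(t+[100],R2,vel=25,threshold=8)); st()
    ctrl.gripper_to(60); ctrl.move_l(t+[250],R2); st()
    ctrl.move_ptp([410,317,330],best([410,317,330],down(np.pi/2))); st()
    im,W=cloud('wrist'); save('w1',im); np.save('w1.npy',W)
E
```

```text
False
t 5.6 pos [514.2 317.6 140.2] grip 59.6 gf 0 F [-0.1  0.3  0.2]
t 6.0 pos [514.2 317.6 140.5] grip 12.7 gf 79 F [-0.3  0.5  2.7]
t 6.7 pos [513.9 317.5 160. ] grip 12.9 gf 78 F [ 0.1  0.2 -4.9]
t 7.8 pos [513.2 317.2 298.4] grip 12.5 gf 78 F [ 0.4 -1.  -4.9]
True
t 12.1 pos [474.8   0.  110.4] grip 12.5 gf 79 F [-0.3 -0.3  4.2]
t 13.8 pos [4.742e+02 1.000e-01 2.488e+02] grip 60.0 gf 0 F [ 0.1  0.  -0.1]
t 15.0 pos [410.1 316.2 329.2] grip 60.1 gf 0 F [ 0.3 -0.3  0.4]
```

View pics/w1.png

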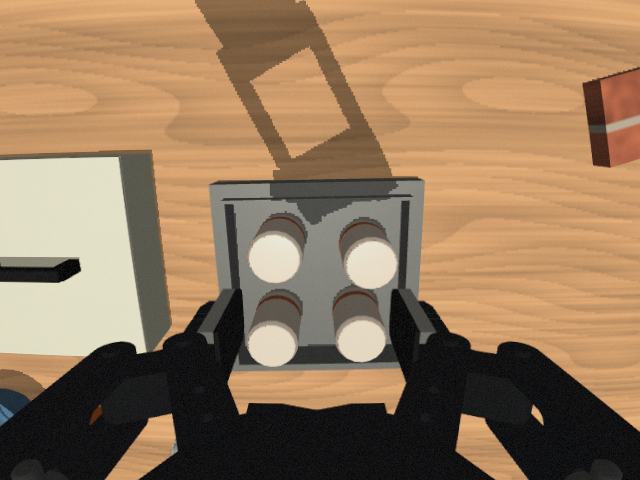

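The wrist view shows four cups, with tops at about (275,258), (371,263), (273,345) and (360,340). The cover is on the table to the left.

```bash
python3 - <<'E'
from h import *
W=np.load('w1.npy')
m=seg(W,380,650,200,440,84,97).astype(np.uint8); m=cv2.morphologyEx(m,cv2.MORPH_OPEN,np.ones((3,3)))
k,l,s,c=cv2.connectedComponentsWithStats(m)
for i in range(1,k):
    if s[i,4]>100: P=W[l==i]; print('cup',c[i].round(),cv2.minEnclosingCircle(P[:,:2].astype(np.float32)),rect(P),P[:,2].mean())
P=W[seg(W,350,700,150,480,40,49)]; print('lip',len(P),rect(P))
P=W[seg(W,350,700,200,480,25,34)]; print('ledge',len(P),rect(P))
ctrl.move_ptp([380,-305,330],best([380,-305,330],down(np.pi/2))); st()
im,W=cloud('wrist'); save('w2',im); np.save('w2.npy',W)
m=seg(W,420,650,-420,-180,110,215).astype(np.uint8)
k,l,s,c=cv2.connectedComponentsWithStats(m)
for i in range(1,k):
    if s[i,4]>60:
        P=W[l==i]; b=P.mean(0); d=np.linalg.svd(P-b,full_matrices=False)[2][0]; d*=np.sign(d[2])
        print('peg',c[i].round(),s[i,4],b.round(1),d.round(3),'zmax',P[:,2].max().round(1),'tip',(b+d*(np.max((P-b)@d))).round(1))
E
```

```text
cup [274. 257.] ((461.01971435546875, 272.5129089355469), 28.363954544067383) (array([461.3, 272.7]), array([55.5, 55.4]), -14.66) 88.61043489889572
cup [371. 263.] ((467.9710693359375, 371.8621826171875), 28.194700241088867) (array([467.6, 371.5]), array([54.3, 55.6]), 21.78) 88.65929918706443
cup [361. 339.] ((555.6122436523438, 364.3334655761719), 28.182926177978516) (array([555.1, 363.6]), array([54., 55.]), -39.14) 88.53084382755603
cup [272. 344.] ((561.1846313476562, 265.96697998046875), 28.6744384765625) (array([561.1, 266.2]), array([55.4, 54.5]), -4.54) 88.53365919731753
lip 2709 (array([513.1, 317.5]), array([213.7, 212.3]), 1.07)
ledge 6595 (array([513. , 320.1]), array([245.8, 239.8]), 0.98)
t 17.3 pos [ 380.3 -304.5  330. ] grip 60.4 gf 0 F [-0.1 -0.1 -0.6]
peg [239.   5.] 263 [ 531.2 -255.2  183.6] [-0.066  0.964  0.259] zmax 188.6 tip [ 530.7 -247.3  185.7]
peg [398.   3.] 149 [ 532.7 -357.4  182.3] [-0.044 -0.979  0.199] zmax 187.3 tip [ 532.4 -364.4  183.7]
peg [382. 117.] 742 [ 463.6 -358.6  130.9] [-0.651 -0.074  0.756] zmax 142.3 tip [ 454.  -359.6  142. ]
peg [258. 120.] 742 [ 460.9 -257.4  131. ] [-0.661  0.024  0.75 ] zmax 142.1 tip [ 450.9 -257.   142.3]
```

View pics/w2.png

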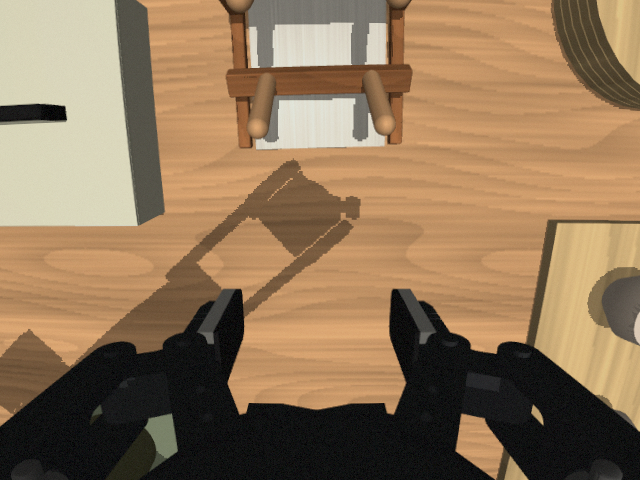

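The front peg tips are at (258,128) and (385,124), and the back tips are at the picture's top edge. I'll move forward for a centred look.

```bash
python3 - <<'E'
from h import *
from scipy.optimize import least_squares
p=[470,-305,380]; ctrl.move_ptp(p,best(p,down(np.pi/2))); st()
im,Ww=cloud('wrist'); save('w3',im)
def fit(P,yaw):
    d=rz(yaw)@[-.5,0,.866]; e1=rz(yaw)@[0,1.,0]; e2=np.cross(d,e1)
    f=lambda c: np.hypot(P@e1-c[0],P@e2-c[1])-9
    b=P.mean(0); r=least_squares(f,[b@e1,b@e2-np.sign(e2[2])*6],loss='soft_l1',f_scale=1.)
    t=np.percentile(P@d,99.5)
    return e1*r.x[0]+e2*r.x[1]+d*t, np.abs(r.fun).mean()
for n,W in (('wrist',Ww),('w2',np.load('w2.npy')),('scene',np.load('scene0.npy')),('side',np.load('side0.npy'))):
    print(n)
    for nm,(x,y,z) in dict(p1=(457,-255,141),p2=(460,-358,141),p3=(539,-252,188),p4=(542,-356,188)).items():
        P=W[seg(W,x-22,x+40,y-20,y+20,z-40,z+10)]
        if len(P)>50: tip,r=fit(P,np.radians(1.5)); print(nm,len(P),tip.round(1),round(r,2))
E
```

```text
t 17.8 pos [ 470.8 -304.4  380. ] grip 60.1 gf 0 F [ 1.  -0.4 -0.4]
wrist
p1 654 [ 449.8 -256.6  140.1] 1.11
p2 649 [ 452.7 -360.8  139.9] 1.1
p3 836 [ 532.1 -253.9  187.7] 1.34
p4 835 [ 534.8 -358.1  187.8] 1.36
w2
p1 832 [ 449.7 -256.2  140.5] 1.43
p2 851 [ 452.7 -360.5  140.2] 1.39
p3 263 [ 522.7 -254.8  182.8] 1.91
p4 149 [ 523.7 -357.9  181.5] 1.47
scene
p1 175 [ 451.2 -255.7  139.6] 1.35
p2 178 [ 454.6 -359.8  139. ] 1.32
p3 210 [ 533.5 -253.6  187.1] 1.18
p4 216 [ 536.7 -357.2  186.9] 1.29
side
p1 104 [ 450.2 -258.6  141.4] 2.22
p2 101 [ 452.7 -361.7  142.5] 2.12
p3 106 [ 533.  -255.9  189.7] 2.14
p4 97 [ 535.9 -359.6  189.1] 2.2
```

```bash
cat >> h.py <<'E'
YAW=np.radians(1.6)
TIPS={1:[450.5,-256.7,141],2:[453.3,-360.5,141],3:[532.8,-254.2,188],4:[535.5,-358.2,188]}
CUPS={1:[461,272.6],2:[467.8,371.7],3:[555.4,364],4:[561.1,266.1]}
def hang(cup,peg,off=8):
    c=CUPS[cup]; T=rz(YAW); D=T@np.array([.5,0,-.866025]); N=T@np.array([.866025,0,.5])
    RR=T@ry(-np.pi/6)@DOWN
    end=np.array(TIPS[peg])+9*D-off*N; app=end-125*D; up=app+[0,0,60]
    RR=best(up,RR); Rp=best(c+[300],down(np.radians(91.1)))
    ctrl.move_ptp(c+[260],Rp); ctrl.gripper_to(74)
    ctrl.move_l(c+[110],Rp,vel=200)
    if ctrl.move_l(c+[77],Rp,vel=60,threshold=6): print('pick contact'); st(); return
    ctrl.gripper_to(40,force=40); s=st()
    if not 54<s['grip_width']<61: print('bad grip'); return
    ctrl.move_l(c+[110],Rp,vel=60); ctrl.move_l(c+[300],Rp,vel=200)
    ctrl.move_ptp(up,RR); ctrl.move_l(app,RR,vel=120); s=st()
    if not 54<s['grip_width']<61: print('lost'); return
    print('mid contact',ctrl.move_l(end-12*D,RR,vel=70,threshold=6))
    s=st()
    if np.linalg.norm(np.array(s['eef_pos'])-(end-12*D))>5: return
    print('seat',ctrl.move_l(end+8*D,RR,vel=15,threshold=4))
    s=st(); print('along past nominal',((np.array(s['eef_pos'])-end)@D).round(1))
    ctrl.gripper_to(74); st()
    ctrl.move_l(np.array(s['eef_pos'])-60*D,RR,vel=100); ctrl.move_l(up,RR,vel=200); return True
E
python3 - <<'E'
from h import *
T=rz(YAW);D=T@np.array([.5,0,-.866])
for k,t in TIPS.items():
    for S in (np.eye(3),np.diag([-1.,-1,1])):
        print(k,[None if (q:=ctrl.solve_ik(np.array(t)-a*D+[0,0,z],T@ry(-np.pi/6)@DOWN@S)) is None else np.round(q,2) for a,z in((0,0),(125,60))])
hang(1,4)
im,W=cloud('wrist'); save('w4',im)
im,W=cloud('side'); save('s4',cv2.resize(im[120:260,300:470],None,fx=4,fy=4))
E
```

```text
1 [array([-0.92,  0.04,  2.09,  0.61,  0.79,  0.23]), array([-1.07, -0.31,  2.  ,  0.49,  1.23,  0.36])]
1 [None, array([-1.07, -0.31,  2.  ,  0.49,  1.23, -2.78])]
2 [array([-1.05,  0.19,  1.91,  0.62,  0.87,  0.13]), array([-1.18, -0.1 ,  1.83,  0.51,  1.25,  0.24])]
2 [None, None]
3 [array([-0.77,  0.1 ,  1.91,  0.51,  0.82,  0.48]), array([-0.88, -0.19,  1.82,  0.44,  1.21,  0.57])]
3 [array([-0.77,  0.1 ,  1.91,  0.51,  0.82, -2.67]), array([-0.88, -0.19,  1.82,  0.44,  1.21, -2.57])]
4 [array([-0.91,  0.23,  1.75,  0.54,  0.91,  0.35]), array([-1.01, -0.02,  1.66,  0.47,  1.25,  0.43])]
4 [array([-0.91,  0.23,  1.75,  0.54,  0.91, -2.79]), array([-1.01, -0.02,  1.66,  0.47,  1.25, -2.71])]
t 22.2 pos [461.7 272.8  77.8] grip 55.8 gf 43 F [1.2 0.3 1.8]
t 26.9 pos [ 471.  -360.2  285. ] grip 56.3 gf 43 F [-0.1 -0.1 -1.6]
mid contact False
t 28.7 pos [ 527.1 -358.7  187.1] grip 55.9 gf 43 F [ 1.   0.6 -1.8]
seat True
t 29.5 pos [ 532.4 -358.3  177.3] grip 56.3 gf 43 F [-1.9  0.3  3.6]
along past nominal -1.3
t 29.8 pos [ 531.5 -357.1  175.3] grip 73.9 gf 0 F [ 0.4 -0.7 -0.4]
```

View pics/s4.png

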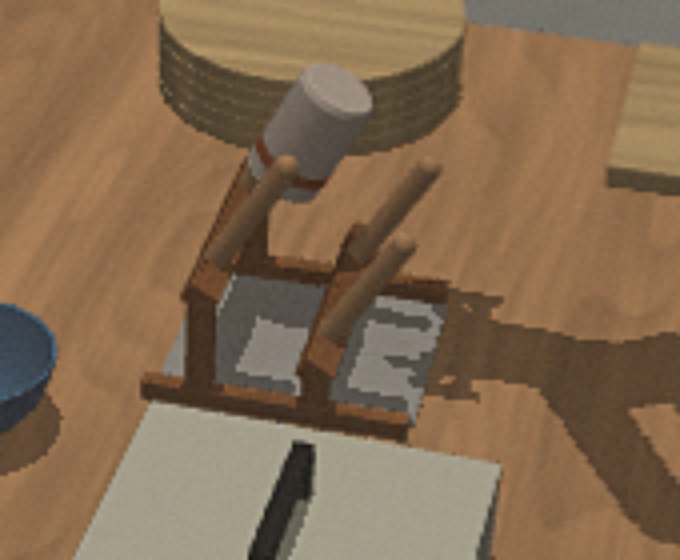

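The first cup hangs parallel on the far back peg, at about (315,130) in this crop. Next are the other three.

```bash
python3 - <<'E'
from h import *
for c,p in ((2,3),(3,2),(4,1)):
    print('---',c,p)
    if not hang(c,p): break
p=[420,-200,420]; ctrl.move_ptp(p,best(p,down(np.pi/2)))
st()
for n in('side','scene'):
    im,W=cloud(n); np.save(n+'5.npy',W); save(n+'5',im)
im=cv2.imread('pics/side5.png')[110:330,230:510]; cv2.imwrite('pics/s5.png',cv2.resize(im,None,fx=2.7,fy=2.7))
E
```

```text
--- 2 3
t 36.1 pos [468.5 372.2  77.9] grip 57.1 gf 43 F [0.1 0.9 1.6]
t 40.8 pos [ 468.3 -256.1  285. ] grip 56.8 gf 43 F [ 0.  -0.7 -0.4]
mid contact False
t 42.6 pos [ 524.5 -254.7  187.1] grip 57.0 gf 43 F [-0.1  0.4 -0.6]
seat True
t 43.4 pos [ 529.6 -254.3  177.5] grip 56.8 gf 43 F [-1.3 -0.3  4.9]
along past nominal -1.5
t 43.7 pos [ 528.5 -253.2  175.6] grip 74.0 gf 0 F [-0.1 -0.8  0.4]
--- 3 2
t 49.5 pos [556.1 364.4  77.9] grip 56.5 gf 43 F [0.7 0.8 1.8]
t 54.6 pos [ 388.8 -362.6  237.9] grip 56.4 gf 43 F [-0.1  0.6 -1.8]
mid contact False
t 56.4 pos [ 444.9 -361.1  140.1] grip 56.5 gf 43 F [-0.4 -0.  -1.1]
seat True
t 57.2 pos [ 450.4 -360.6  130. ] grip 56.5 gf 43 F [-2.6  1.1  4.8]
along past nominal -1.0
t 57.5 pos [ 449.6 -359.3  128.5] grip 73.8 gf 0 F [ 0.4  0.1 -0.4]
--- 4 1
t 63.5 pos [561.7 266.3  77.7] grip 55.0 gf 44 F [0.4 0.9 1.1]
t 67.9 pos [ 386.  -258.7  237.9] grip 54.7 gf 44 F [ 1.  -0.  -1.6]
mid contact False
t 69.7 pos [ 442.2 -257.2  140. ] grip 55.3 gf 44 F [ 0.1 -0.  -1.4]
seat True
t 70.5 pos [ 447.6 -256.8  129.9] grip 55.1 gf 45 F [-3.3  0.1  4.6]
along past nominal -0.8
t 70.8 pos [ 446.7 -255.7  128.6] grip 73.8 gf 0 F [-1.1  1.1  1. ]
t 72.9 pos [ 420.6 -199.1  418.1] grip 74.2 gf 0 F [ 0.5 -0.5  0.3]
```

View pics/s5.png

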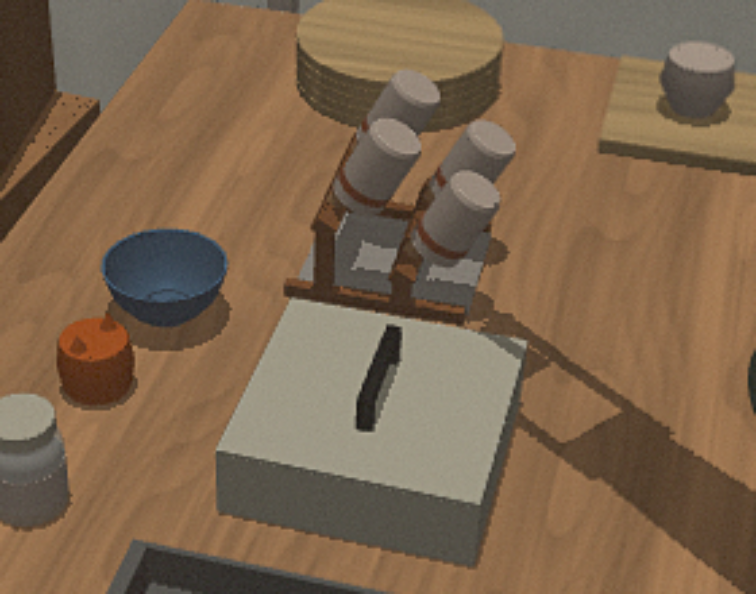

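View pics/scene5.png

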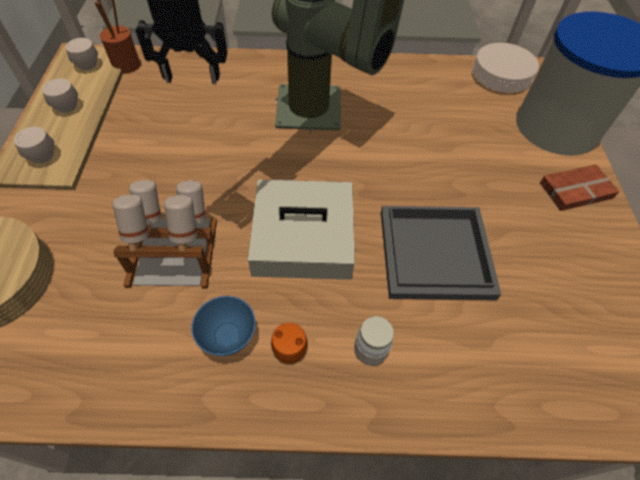

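All four cups hang and the tray is empty, with its lip around (438,248). The cover is near (303,225). I'll measure it again in case it was knocked.

```bash
python3 - <<'E'
from h import *
p=[430,0,400]; ctrl.move_ptp(p,best(p,down(np.pi/2))); st()
im,Ww=cloud('wrist'); save('w6',im)
for n,W in(('wrist',Ww),('scene',np.load('scene5.npy')),('side',np.load('side5.npy'))):
    print(n,'top',rect(W[seg(W,300,660,-190,190,66,79)]),'handle',rect(W[seg(W,300,650,-180,180,95,116)]))
    P=W[seg(W,350,700,150,480,40,49)]
    if len(P): print('   lip',rect(P))
E
```

```text
t 73.8 pos [429.8  -1.1 399.6] grip 73.7 gf 0 F [-0.4 -0.   0.4]
wrist top (array([474.4,  -0. ]), array([232.8, 231.9]), -0.08) handle (array([ 4.744e+02, -2.000e-01]), array([110.2,  14. ]), -0.12)
   lip (array([512.7, 317.8]), array([213. , 215.3]), 0.93)
scene top (array([475.3,   0.9]), array([232.2, 236.4]), -0.07) handle (array([476.8,   1.6]), array([108.5,  16.2]), -0.53)
   lip (array([513.9, 318.5]), array([215.6, 213.6]), 1.19)
side top (array([474.4,  -1.1]), array([233.3, 241.2]), 0.11) handle (array([474.4,   0.9]), array([115.2,  14.7]), -0.46)
   lip (array([513.5, 316.1]), array([214.2, 217.2]), 1.03)
```

```bash
python3 - <<'E'
from h import *
p=[474.6,0.]; R=best(p+[250],down(0)); ctrl.move_ptp(p+[250],R); ctrl.gripper_to(60)
ctrl.move_l(p+[140],R)
im,W=cloud('scene'); print('check',rect(W[seg(W,300,600,-180,180,66,79)]))
print(ctrl.move_l(p+[110],R,vel=40,threshold=6)); ctrl.gripper_to(0,force=80); s=st()
if s['grip_width']>9:
    ctrl.move_l(p+[130],R,vel=40); ctrl.move_l(p+[300],R,vel=150)
    t=[513.6,317.5]; R2=best(t+[300],down(np.radians(1.08)))
    ctrl.move_l(t+[300],R2,vel=150); ctrl.move_l(t+[170],R2,vel=120)
    print(ctrl.move_l(t+[134],R2,vel=20,threshold=8)); st()
E
```

```text
check (array([475.4,   0.8]), array([236.2, 232.1]), 0.1)
False
t 77.9 pos [ 4.749e+02 -1.000e-01  1.104e+02] grip 13.0 gf 79 F [-0.8  0.7  3.7]
True
t 84.7 pos [513.6 317.5 140.5] grip 12.5 gf 79 F [-0.4  0.1  5.7]
```

It seated at z 140.5, the height expected. Next I release, back off and verify.

```bash
python3 - <<'E'
from h import *
t=[513.6,317.5]; R=np.array(sensors.read_state()['eef_rot'])
ctrl.gripper_to(60); ctrl.move_l(t+[300],R,vel=150)
p=[380,0,380]; ctrl.move_ptp(p,best(p,down(np.pi/2))); ctrl.hold(.5); st()
for n in('scene','side'):
    im,W=cloud(n); save(n+'7',im); P=W[seg(W,380,660,180,460,97,109)]; print(n,rect(P),P[:,2].mean().round(1))
    if n=='scene': A=np.c_[P,np.ones(len(P))]; print('tilt',np.linalg.lstsq(A[:,[0,1,3]],A[:,2],rcond=None)[0])
im=cv2.imread('pics/side7.png')[100:460,200:500]; cv2.imwrite('pics/s7.png',cv2.resize(im,(500,600)))
E
```

```text
t 88.2 pos [3.801e+02 1.000e-01 3.799e+02] grip 60.1 gf 0 F [0.3 0.9 0.3]
scene (array([513.7, 318.4]), array([236.5, 233.7]), 1.02) 102.6
tilt [-3.36503188e-04 -1.80384377e-04  1.02882857e+02]
side (array([512.8, 316.1]), array([234. , 237.8]), 0.73) 103.0
```

View pics/s7.png

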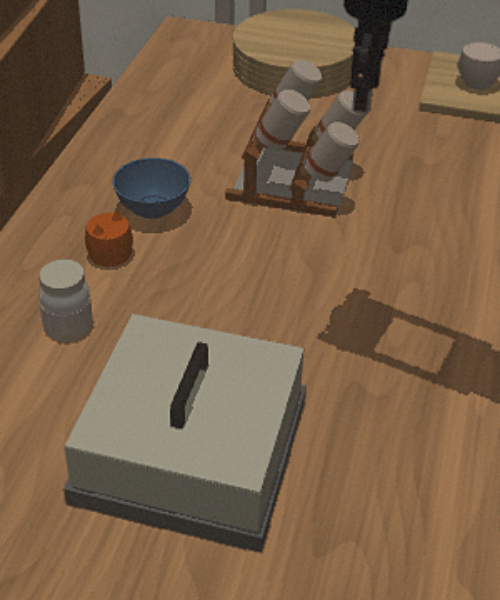

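The cover sits flat and seated on the tray at (185,430), and all four cups hang at around (310,120). The bystanders haven't moved.

```bash
python3 -c "
from h import *
print(ctrl.finish_job())"
```

```text
the job is handed in; nothing more can be done
None
```

The job is handed in, at about 88 s of robot time: all four cups hang on the rack's pegs, the cover is back fully seated on the empty tray, and the bowl, glaze jar and cat pot were left where they stood.

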